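Lock the ring clamp and hold it up for inspection

ROBOT

A 7-joint arm with a two-finger parallel gripper is mounted at the origin on the work surface. World frame = base frame: x ahead of the robot, y to its left, z up, the work surface at z = 0. Lengths are in mm, angles in rad, forces in N, time in s.
With the tool pointing down it reaches from about 425 to 950 mm from the base axis. Payload 16.7 kg.
Tool frame: the origin (TCP) lies midway between the tips of the shut fingers; the grasp point (between the pads) lies 19 mm behind it; z points along the fingers, y is the line along which they close (so a half turn about z gives the same grasp; the last joint's range is limited). The gripper opens to 94 mm and grips with 3 to 60 N. Pads are 16 mm wide; open, the fingers measure 119 mm over their backs; the gripper's body (75 mm by 177 mm) begins 78 mm behind the grasp point.
Start: joints at [-1.427, 0.426, 0.074, 1.606, -0.034, 1.111, -0.067], TCP at [195.477, 646.035, 178.067] pointing down, gripper open.
Joint ranges: [-2.85, 2.85], [-0.5, 2.14], [-1.23, 1.37], [0.21, 2.46], [-1.02, 4.16], [0.16, 2.05], [-2.73, 2.73]. Speed limits (rad/s): [1.89, 1.89, 2.39, 2.39, 3.01, 3.01, 3.01].

INTERFACE

Orientations are given as [roll, pitch, yaw] about the fixed x, y, z axes, in that order (R = Rz(yaw) Ry(pitch) Rx(roll)).
In Python, from rig import monitor, capture, get_calibration, finish_job, trace gives the robot as it stands.
- The arm moves only by the tool move_arm, never from a script. Its argument "targets" is a list that holds one entry, the list of rows, each a list of 4 numbers: the shift along the tool's x, y, z scaled (see below), then the turn about the tool's z scaled (see below). In form: [[[tx, ty, tz, yaw], ...]]. A call has 1 to 10 rows; each row is the pose to reach, as a shift and turn from the pose commanded when the call began, along the tool's axes at that moment; what a row does not reach only later rows make up. The controller multiplies each number of a shift by 0.25 m and each number of a turn by 90 degrees. A row lasts 1/12 s, in which the tool goes at most 41.7 mm and 7.16 degrees, less where a joint would pass 70% of its speed; a pose out of reach is approached as far as the arm can. A call with a number of a shift or a turn outside -1 to 1 is refused whole. A call with a gripper value outside its range is refused whole. "claw" is the closure, from -1 (fully open) to 1 (shut), set as the call begins (left out, the last holds). The fingers move at their own pace and stop on an object; the grip force is fixed at half the most. Time passes only in rows, so rows that repeat a pose let the fingers close. It gives the time, the measured TCP pose, the force, the opening and the grip force at its end, in the units of the state.
- monitor.observe(): the state, without advancing time (a new reading comes with each control period).
- capture(name): name is "side" or "top"; returns the picture (420x560x3 uint8, red, green, blue); there is no depth.
- get_calibration(name): a dict with "fx", "fy", "cx", "cy" (pixels), "k1" (the pictures are not rectified: a ray, as slopes to the right and down, at radius r is drawn at 1 + k1 r^2 times it, then the intrinsics apply), "T" (4x4, takes a point from camera to world coordinates). Camera axes: x right, y down, z forward; pixel columns grow to the right and rows downward; lengths in mm; the calibration is good to about 2 mm. A picture is of the moment at which its call begins. get_calibration takes no time and is no camera call.
- finish_job(): hands the job in; it is judged then, once.
Trained networks look in the newest picture that a camera, given by its name, has taken for a name from the list of things; names that differ only in an ending like _2 or _b are one class to them, and where a whole thing is asked for, a point or a joint stands for the part that bears it (a point fixed in the world has none). Each returns a list of dicts, best first, with "score" (0 to 1); they miss things now and then, are a little off and sometimes report something else, mostly with a low value. They report only what shows in the picture. A call takes as long as a camera call. They do not tell look-alikes from the thing itself.
- trace(camera, target): "pixels" (420x560 bool, what is visible of it) and "rect" ([centre column, centre row, width, height] in pixels, round what is visible of it).
The state is a dict: "time_s": time; "q": joint angles; "dq": joint speeds; "joint_torque": joint torques, N m; "position": TCP position; "orientation": TCP orientation; "force": force on the tool from outside, world axes, zero at the start; "moment": the same for the moment, N m; "width": opening from 0.0 (shut) to 1.0 (fully open); "gripper_force": force on a finger pad.
Only numpy, scipy, OpenCV 4.12 (cv2) and the standard library are available. Lean on these libraries where they do the work, as an engineer would, in place of code of your own. Each camera call takes 0.05 s, during which the arm holds its last target. There are 200 camera calls.

TASK

Swing the steel hook on top of the wooden ring clamp fully shut, so that its bar lies under the lip of its catch, while the clamp still sits in its stand. Then draw the clamp straight up out of the stand, tip it over about 45 degrees to whichever side you like, and finish while still holding it there, still, with its hook shut and all of it at least 15 cm above the bench. Leave the jar, the steel block and the hammer where they are.

Things in the scene. Friction and masses are not known exactly. Their poses are not given: they have to be found in the camera images.
- clamp: Wooden ring clamp, 0.25 kg, loose, upright in the stand. Origin: centre of the foot of its square stem (22 x 22 mm, z 0 to 50); z runs up the stem, x along the head. Head: wooden bar 84 mm long (x -34 to 50), 24 wide (y -12 to 12), z 50 to 95. A slot at x 20 to 26 holds a brass ring, top at z 106. Steel fittings on top up to z 132.
- clamp_grip (a point): Middle of the clamp head's plain wooden sides, the place to grip: 24 mm wide across the clamp's y, at clamp x 0, y 0, z 82 mm (13 mm under the head's top, 32 mm above the stand's top), near the centre of mass.
- hook_pivot (a point): Point on the hook's upright pivot axis at the underside of the bar: clamp x -26, y 0, z 109 mm. The steel pivot post (radius 5 mm) rises to z 117.
- catch (a point): Underside of the steel catch's lip, at clamp x 38, y 0, z 115 mm. The catch is an upside-down L, 8 mm long along x: post at clamp y -11 to -6, lip z 115 to 119 reaching to y +3; open towards +y, where the hook comes in.
- hook (a joint): Angle (rad) of the flat steel hook about its upright pivot axis: 0 = shut, bar along the head, over the ring and under the catch's lip (end stop); grows as it swings out to the clamp's +y side, up to 2.0. Starts at 0.9 to 1.7. Light friction (under 1 N at the tab); it stays where it is left. Bar 9 mm wide, clamp z 109 to 114 mm.
- hook_tab (a point): Centre of the top end of the hook's thumb tab, an upright steel pin 8 mm thick that rises 18 mm above the bar (clamp z 114 to 132), 80 mm from the pivot axis. Push or pinch it here to swing the hook.
- stand: Fixed wooden block 110 x 100 x 60 mm; a 24 mm square through hole in its middle holds the clamp's stem with 1 mm play all round; four small empty holes. Origin: centre of its underside, at z = 0; axes as the clamp's at the start. The clamp's head rests on its top, the stem's foot 10 mm above the bench: it must rise 50 mm to be free.
- jar: Bystander: amber glass jar with a steel cap, 60 mm across, 75 mm tall, loose, upright. Origin: centre of its underside.
- bench_block: Bystander: square steel block 70 x 70 x 22 mm, loose. Origin: centre of its underside.
- hammer: Bystander: small hammer, 220 mm long, lying loose at the far side of the stand. Origin: on its underside; its x axis runs along the handle towards the head.
Mind the look-alikes: they are no part of the job. Several things have the shape of the clamp; the one meant has the colours described above.

How it is judged:
By the outcome, as a careful person would: the job done as asked, in the order asked, and still so for the second after the job is handed in, while the arm keeps its last pose, push and grip.
It also fails if it takes over 58 s, if anything falls off the work surface, if the arm or the gripper's body presses on something with over 40 N, if the wrist force passes 120 N, or if a joint passes its speed limit or range.

## Working session

There is one attempt and no reset: what is moved stays moved. The work goes in short steps, Python scripts to look and compute and a tool call to move; the robot and the scene stay as the last step left them, time stands still between calls to the robot, and variables do not carry over. Pictures are saved under pics/ and viewed, at most 10 in all, crops included, and the job is handed in when it is done.

Besides the shell and the picture viewer there is one more tool, called after "Call:" as name(argument=value, ...), one argument or row to a line, values as JSON. move_arm: Moves the arm, as the interface text tells. Shifts and turns lie within -1 to 1; 1 stands for 0.25 m of shift or 90 degrees of turn. Its arguments: {"type":"object","properties":{"targets":{"type":"array"},"claw":{"type":"number"}},"required":["targets"]}

```bash
mkdir -p pics; ls
cat > h.py <<'E'
import numpy as np, cv2
from rig import monitor, capture, get_calibration, finish_job, trace
def cal(n):
    c=get_calibration(n); return c,np.array(c["T"],float)
def ray(n,uv):
    c,T=cal(n); d=np.array([(uv[0]-c["cx"])/c["fx"],(uv[1]-c["cy"])/c["fy"]]); s=d.copy()
    for _ in range(20): s=d/(1+c["k1"]*(s@s))
    v=T[:3,:3]@np.array([s[0],s[1],1]); return T[:3,3],v/np.linalg.norm(v)
def atz(n,uv,z):
    o,v=ray(n,uv); return o+v*(z-o[2])/v[2]
def tri(a,ua,b,ub):
    o1,v1=ray(a,ua);o2,v2=ray(b,ub)
    s=np.linalg.lstsq(np.c_[v1,-v2],o2-o1,rcond=None)[0]
    p,q=o1+s[0]*v1,o2+s[1]*v2; return (p+q)/2,np.linalg.norm(p-q)
def proj(n,P):
    c,T=cal(n); p=np.linalg.inv(T)@np.r_[P,1]; s=p[:2]/p[2]; s=s*(1+c["k1"]*(s@s))
    return np.array([c["fx"]*s[0]+c["cx"],c["fy"]*s[1]+c["cy"]])
def save(n,f,crop=None,k=1):
    im=capture(n)[:,:,::-1]
    if crop: im=im[crop[1]:crop[3],crop[0]:crop[2]]
    cv2.imwrite("pics/"+f,cv2.resize(im,None,fx=k,fy=k,interpolation=cv2.INTER_CUBIC)); return im
E
python3 - <<'E'
from h import *
np.set_printoptions(precision=1,suppress=True)
a=save("top","a.png"); b=save("side","b.png")
cv2.imwrite("pics/ab.png",cv2.resize(np.vstack([a,b]),None,fx=.71,fy=.71,interpolation=cv2.INTER_AREA))
for n in("top","side"):
    c,T=cal(n);print(n,c["fx"],c["k1"],T)
    for t in("clamp","hook","hook_tab","catch","stand","jar","bench_block","hammer"):
        print(t,[(round(r["score"],2),np.round(r["rect"]).astype(int).tolist()) for r in trace(n,t)])
s=monitor.observe();print(s)
E
```

```text
pics
top 478.881905508286 -0.08564005322829751 [[   0.    -1.     0.2  362.3]
 [  -1.    -0.    -0.    -6.5]
 [   0.    -0.2   -1.  1129.6]
 [   0.     0.     0.     1. ]]
clamp [(0.86, [241, 232, 46, 39]), (0.62, [247, 301, 27, 38]), (0.58, [333, 245, 26, 35])]
hook [(0.75, [249, 305, 19, 34]), (0.74, [239, 242, 44, 11]), (0.46, [240, 232, 47, 42])]
hook_tab [(0.73, [246, 305, 26, 34]), (0.59, [234, 244, 38, 12])]
catch [(0.87, [248, 302, 28, 39]), (0.68, [240, 231, 49, 42]), (0.65, [332, 248, 29, 37])]
stand [(0.93, [258, 239, 48, 54])]
jar [(0.68, [408, 249, 32, 31])]
bench_block [(0.95, [124, 209, 42, 40]), (0.15, [242, 232, 50, 39])]
hammer [(0.62, [234, 129, 37, 86])]
side 505.21371155206526 -0.13824374210443383 [[   0.7   -0.4    0.5  -11.1]
 [  -0.7   -0.4    0.6 -581.7]
 [  -0.    -0.8   -0.6  747.5]
 [   0.     0.     0.     1. ]]
clamp [(0.79, [243, 224, 57, 57]), (0.78, [298, 290, 52, 51]), (0.6, [186, 266, 29, 52])]
hook [(0.62, [223, 212, 21, 25]), (0.61, [185, 256, 24, 32]), (0.5, [294, 268, 42, 15])]
hook_tab [(0.81, [295, 267, 47, 8]), (0.55, [226, 212, 26, 30])]
catch [(0.62, [188, 264, 29, 53]), (0.57, [241, 226, 61, 54]), (0.56, [297, 289, 47, 52])]
stand [(0.63, [250, 263, 72, 50])]
jar [(0.79, [375, 352, 38, 53])]
bench_block [(0.63, [186, 187, 36, 24]), (0.25, [377, 353, 34, 54]), (0.19, [245, 226, 56, 50])]
hammer [(0.7, [305, 198, 73, 56])]
{'time_s': 0.9, 'q': array([-1.4,  0.4,  0.1,  1.6, -0. ,  1.1, -0.1]), 'dq': array([-0.,  0.,  0.,  0., -0.,  0., -0.]), 'joint_torque': array([ -0. , -93.5,   3.7, -45.5,  -0. ,   0. ,   0. ]), 'position': array([195.5, 646. , 178.1]), 'orientation': array([-3.1, -0. ,  2.8]), 'force': array([-0.4,  0.1, -0.1]), 'moment': array([-0.,  0.,  0.]), 'gripper_force': 0.0, 'width': 1.001993868193632}
```

Run:
```python
import cv2,numpy as np
a=cv2.imread("pics/a.png")[190:340,190:370];b=cv2.imread("pics/b.png")[180:340,160:340]
f=lambda i:cv2.resize(i,(800//2,int(i.shape[0]*400/i.shape[1])),interpolation=cv2.INTER_CUBIC)
a,b=f(a),f(b);h=max(len(a),len(b))
p=lambda i:np.vstack([i,np.zeros((h-len(i),400,3),np.uint8)])
cv2.imwrite("pics/c.png",np.hstack([p(a),p(b)]))
```

```text
(no output)
```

View pics/ab.png

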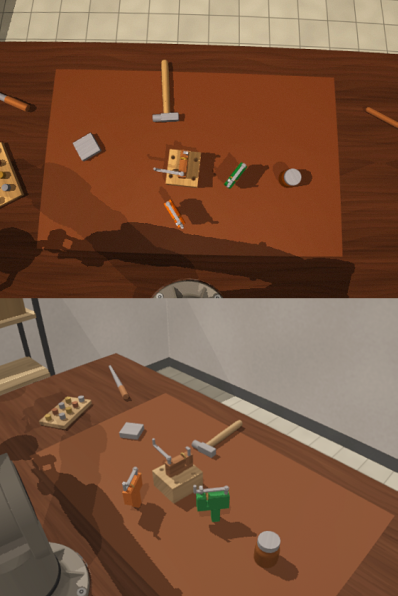

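View pics/c.png

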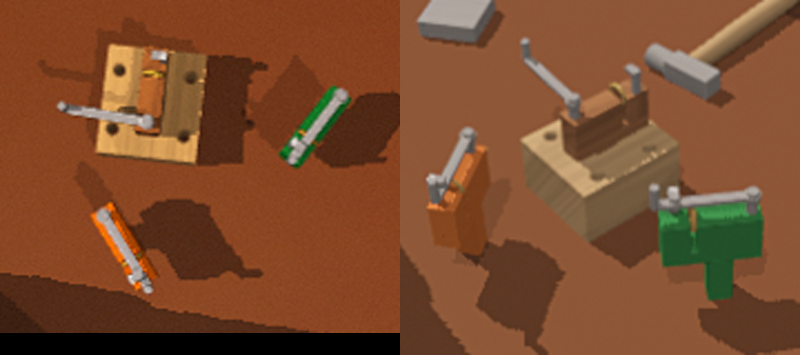

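Look-alikes: the wooden clamp in the stand (top 258,232), an orange one (top 247,301) and a green one (top 333,245). The crop shows that the wooden one, with a brass ring and steel fittings, is the right one. Its pivot is at top (256,244), its catch at (262,215) and its tab at (218,238).

Run:
```python
from h import *
np.set_printoptions(precision=1,suppress=True)
P={"pivot":((256.2,244.5),(237.9,226.4),127),"tab":((217.9,237.7),(215.8,199.4),142),"catch":((261.6,215.2),(264.9,212.4),129)}
for k,(t,s,z) in P.items(): print(k,tri("top",t,"side",s),atz("top",t,z)[:2],atz("side",s,z)[:2])
# stand top face corners (z 60): crop px
for c in((108,45),(207,54),(195,163),(96,154)):
    print(atz("top",(c[0]/2.222+190,c[1]/2.222+190),60))
for n,c in(("jar",(408,249)),):print(n,atz("top",c,75))
print("block",atz("top",(124,209),22))
for c in((150*0+234,165),(216,166),(252,164)): print("hammer",atz("top",c,15))
print(atz("top",(247,301),110), atz("top",(333,245),110))
s=monitor.observe();print(s["orientation"],s["time_s"])
```

```text
pivot (array([465.9,  28.2, 119. ]), np.float64(0.7190312446771426)) [465.4  27.7] [459.5  20.6]
tab (array([475.7, 107.5, 138.7]), np.float64(0.6512046333079152)) [475.6 107. ] [472.9 104. ]
catch (array([528.6,  18.3, 124.9]), np.float64(0.7992797684087742)) [527.6  18.4] [525.4  14.1]
[548.9  72.6  60. ]
[542.5 -28.6  60. ]
[431.6 -19.3  60. ]
[437.8  80.   60. ]
jar [ 469.5 -308.3   75. ]
block [550.4 346.2  22. ]
hammer [666.9  91.7  15. ]
hammer [663.1 134.9  15. ]
hammer [670.7  48.5  15. ]
[348.1  43.5 110. ] [ 470.6 -135.8  110. ]
[-3.1 -0.   2.8] 0.9
```

```bash
cat >> h.py <<'E'
from scipy.spatial.transform import Rotation as Ro
def go(P,yaw,frm=None):
    "shift (tool axes, /250) and turn (/90 deg) to reach world P with yaw deg"
    if frm is None:
        s=monitor.observe(); p=s["position"]; R=Ro.from_euler("xyz",s["orientation"])
    else: p=np.array(frm[0]); R=Ro.from_euler("xyz",[np.pi,0,np.radians(frm[1])])
    y0=R.as_euler("xyz")[2]
    d=R.inv().apply(np.array(P)-p)
    return np.round(np.r_[d/250,-((yaw-np.degrees(y0)+180)%360-180)/90],4)
E
python3 - <<'E'
from h import *
s=monitor.observe();print(np.degrees(s["orientation"]),s["position"])
print(go((475.5,107,178),82))
E
```

```text
[-1.79996430e+02 -3.66344825e-03  1.63163989e+02] [195.45818864 646.02975903 178.06042257]
[-1.6966e+00 -1.7393e+00  2.0000e-04  9.0180e-01]
```

Call:
move_arm(
  targets=[
    [[-0.85, -0.87, 0, 0.45], [-0.85, -0.87, 0, 0.45], [-0.85, -0.87, 0, 0.45], [-0.85, -0.87, 0, 0.45], [-0.85, -0.87, 0, 0.45], [-0.85, -0.87, 0, 0.45], [-0.85, -0.87, 0, 0.45], [-0.85, -0.87, 0, 0.45]],
  ],
  claw=0.6,
)

```text
time_s: 1.57
position: [338.5, 371.0, 178.4]
orientation: [3.141, 0.0, 2.135]
force: [1.8, 0.2, 0.3]
width: 0.47
gripper_force: 0.0
```

Run:
```python
from h import *
s=monitor.observe();print(np.degrees(s["orientation"]),s["position"],s["q"],s["time_s"],s["width"])
print(go((475.5,107,178),82))
```

```text
[1.79994202e+02 2.72087053e-02 1.22337829e+02] [338.54719289 371.04397334 178.43820543] [-1.23949036  0.14050291  0.30971604  2.00024502 -0.04991808  1.00808744
 -0.34158654] 1.5667 0.4701209521031431
[-1.1854 -0.1021  0.0023  0.4482]
```

Call:
move_arm(
  targets=[
    [[-0.95, -0.08, 0, 0.36], [-0.95, -0.08, 0, 0.36], [-0.95, -0.08, 0, 0.36], [-0.95, -0.08, 0, 0.36], [-0.95, -0.08, 0, 0.36], [-0.95, -0.08, 0, 0.36], [-0.95, -0.08, 0, 0.36]],
  ],
)

```text
time_s: 2.15
position: [449.6, 160.3, 178.6]
orientation: [3.14, 0.0, 1.569]
force: [-0.7, -0.3, 0.6]
width: 0.199
gripper_force: 0.0
```

Run:
```python
from h import *
s=monitor.observe();print(np.degrees(s["orientation"]),s["position"],s["q"],s["time_s"],s["width"]*94)
print(go((475.5,107,165),82))
```

```text
[1.79925744e+02 8.88952685e-03 8.98696133e+01] [449.59845854 160.29962155 178.60730173] [-0.98781156  0.09478825  0.55039476  2.06082695 -0.0580528   0.99957028
 -0.41033834] 2.15 18.72010350142768
[-0.213   0.104   0.0546  0.0874]
```

Call:
move_arm(
  targets=[
    [[-0.213, 0.104, 0.05, 0.087], [-0.213, 0.104, 0.05, 0.087], [-0.213, 0.104, 0.05, 0.087], [-0.213, 0.104, 0.05, 0.087]],
  ],
  claw=0.45,
)

```text
time_s: 2.48
position: [473.6, 111.9, 165.5]
orientation: [-3.141, 0.0, 1.438]
force: [0.1, 0.8, 0.7]
width: 0.274
gripper_force: 0.0
```

Run:
```python
from h import *
a=save("top","d1.png",(200,200,300,275),4);b=save("side","d2.png",(180,170,300,270),4)
a=cv2.imread("pics/d1.png");b=cv2.imread("pics/d2.png");f=lambda i:cv2.resize(i,(400,400*i.shape[0]//i.shape[1]))
a,b=f(a),f(b);cv2.imwrite("pics/d.png",np.hstack([np.vstack([a,np.zeros((max(0,len(b)-len(a)),400,3),np.uint8)]),b]))
s=monitor.observe();print(np.degrees(s["orientation"]),s["position"],s["time_s"],s["width"]*94)
p=s["position"];print(proj("top",p),proj("side",p), go((475.5,107,131.5),82))
```

```text
[-1.79996204e+02 -1.11066135e-02  8.25160139e+01] [473.28953528 113.33200094 165.67260981] 2.5833 25.708911376664858
[213.42129502 237.38841876] [212.11897719 187.93660458] [-0.024   0.0121  0.1367  0.0057]
```

View pics/d.png

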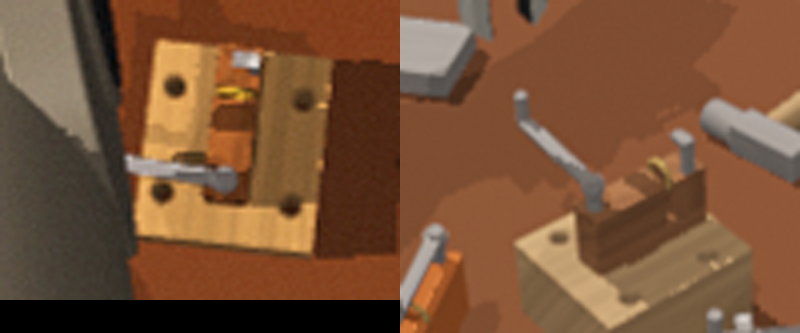

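The hook is still open, with its tab at side (216,198). The fingertips look higher in the side view than projected, so I'll descend partway and check.

Call:
move_arm(
  targets=[
    [[-0.024, 0.012, 0.09, 0.006], [-0.024, 0.012, 0.09, 0.006], [-0.024, 0.012, 0.09, 0.006]],
  ],
)

```text
time_s: 2.83
position: [474.9, 106.5, 142.8]
orientation: [-3.14, 0.001, 1.43]
force: [-0.4, 0.3, 0.2]
width: 0.276
gripper_force: 0.0
```

Run:
```python
from h import *
b=save("side","e.png",(180,140,260,220),7)
s=monitor.observe();print(np.degrees(s["orientation"]),s["position"],s["time_s"],s["width"]*94)
p=s["position"];print(proj("side",p), go((475.5,107,131.5),82))
```

```text
[-1.79970971e+02  2.41785346e-02  8.19599598e+01] [475.36215653 106.75329424 143.45904402] 2.8833 25.588695128128425
[215.85440564 197.74689658] [ 0.0011  0.0004  0.0478 -0.0004]
```

View pics/e.png

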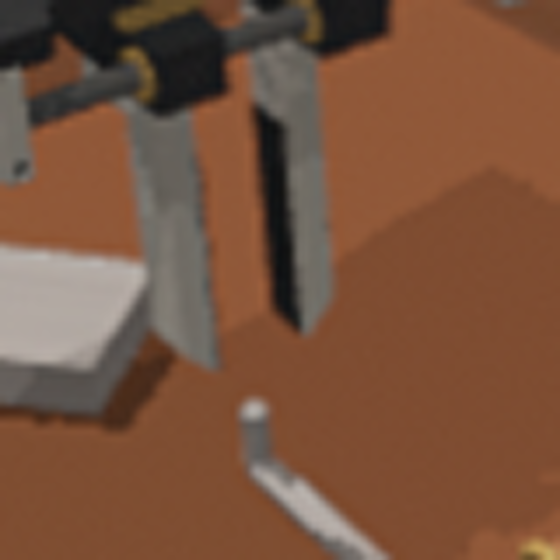

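The tips are at side (217,190), a bit higher than the model's (216,198). The tab is at (216,198). I'll descend and check again.

Call:
move_arm(
  targets=[
    [[0, 0, 0.046, 0], [0, 0, 0.046, 0], [0, 0, 0.046, 0]],
  ],
)

```text
time_s: 3.13
position: [475.5, 106.5, 132.1]
orientation: [-3.141, 0.0, 1.43]
force: [0.9, 0.1, 0.7]
width: 0.28
gripper_force: 0.0
```

Run:
```python
from h import *
b=save("side","f.png",(190,165,250,225),8)
s=monitor.observe();print(s["position"],s["force"],s["time_s"])
print(proj("side",s["position"]))
```

```text
[475.78078862 106.52264972 132.30693043] [ 1.01657555 -0.26308583  0.10618951] 3.1833
[216.53227696 202.09664427]
```

View pics/f.png

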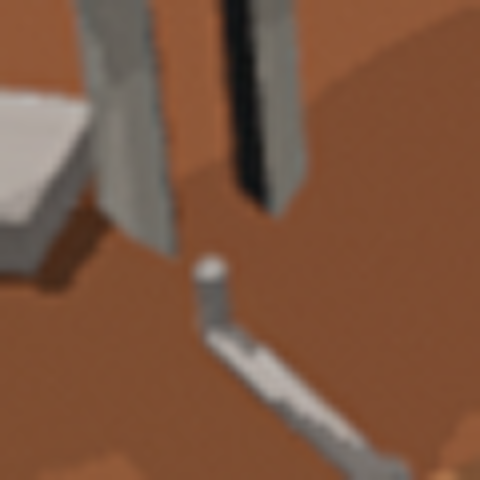

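The tips look about 11 px above the model, so I'll probe by pinching lightly at this height. The width will tell whether the tab is between the pads.

Call:
move_arm(
  targets=[
    [[0, 0, 0, 0], [0, 0, 0, 0], [0, 0, 0, 0], [0, 0, 0, 0], [0, 0, 0, 0]],
  ],
  claw=0.95,
)

```text
time_s: 3.6
position: [475.7, 106.1, 131.7]
orientation: [3.142, -0.0, 1.429]
force: [-0.1, -0.6, -0.4]
width: 0.029
gripper_force: 0.0
```

Run:
```python
from h import *
b=save("side","g.png",(180,155,250,225),7)
s=monitor.observe();print(s["position"],s["force"],s["time_s"],s["width"]*94,s["gripper_force"])
print(proj("side",s["position"]))
```

```text
[475.67128306 106.0938429  131.66013051] [-0.41131058  0.38036976 -0.54747219] 3.65 2.190245491009275 0.0
[216.64693742 202.45965427]
```

View pics/g.png

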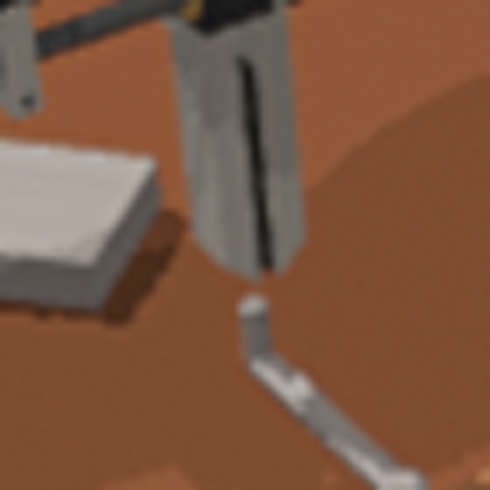

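Run:
```python
from h import *
np.set_printoptions(precision=1,suppress=True)
for uv in((217.9,193.9),(215,191)):
    for z in(132,142,150,156): print(uv,z,atz("side",uv,z))
for z in(0,50,100,150): print(z,proj("top",(0,0,z)),proj("side",(0,0,z)))
im=capture("top")[:,:,::-1]; im2=im[160:420,150:320]
cv2.imwrite("pics/i.png",cv2.resize(im2,None,fx=2.3,fy=2.3,interpolation=cv2.INTER_CUBIC))
P=np.array([475.7,106.1,131.7]);print(proj("top",P),proj("top",P+[0,0,24]))
```

```text
(217.9, 193.9) 132 [496.3 127.6 132. ]
(217.9, 193.9) 142 [488. 116. 142.]
(217.9, 193.9) 150 [481.5 106.8 150. ]
(217.9, 193.9) 156 [476.5  99.9 156. ]
(215, 191) 132 [498.6 140.2 132. ]
(215, 191) 142 [490.3 128.5 142. ]
(215, 191) 150 [483.7 119.1 150. ]
(215, 191) 156 [478.7 112.1 156. ]
0 [263.6 458.3] [ 43.3 412.9]
50 [263.2 466.1] [ 33.4 396.4]
100 [262.8 474.6] [ 22.9 378.5]
150 [262.4 484. ] [ 11.5 358.9]
[218.9 238.3] [217.6 236.9]
```

View pics/i.png

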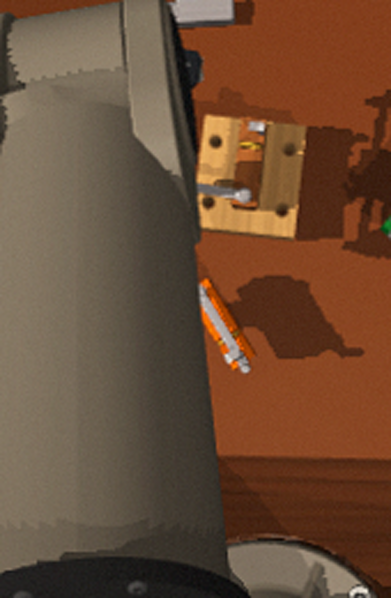

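The tip's ray meets the reported x and y at about z 157, so the real fingertips sit some 20–25 mm above the reported TCP. Nothing lies below the tab, so I'll open, go 22 mm lower astride the bar, and close again.

Call:
move_arm(
  targets=[
    [[0, 0, 0, 0], [0, 0, 0, 0], [0, 0, 0.04, 0], [0, 0, 0.088, 0], [0, 0, 0.088, 0]],
  ],
  claw=0.45,
)

```text
time_s: 4.12
position: [474.5, 105.8, 107.5]
orientation: [-3.14, 0.002, 1.43]
force: [-0.4, -0.1, -1.2]
width: 0.273
gripper_force: 0.0
```

Call:
move_arm(
  targets=[
    [[0, 0, 0, 0], [0, 0, 0, 0], [0, 0, 0, 0]],
  ],
  claw=0.8,
)

```text
time_s: 4.37
position: [475.9, 106.1, 109.9]
orientation: [3.141, -0.0, 1.429]
force: [0.3, 0.2, 0.3]
width: 0.118
gripper_force: 0.0
```

Run:
```python
from h import *
b=save("side","j.png",(180,155,250,225),7)
s=monitor.observe();print(s["position"],s["force"],s["time_s"],s["width"]*94,s["gripper_force"])
print(proj("side",s["position"]))
```

```text
[475.91446231 106.17873723 109.94986812] [ 0.20900884  0.02144607 -0.00387474] 4.4167 9.944895843470846 0.0
[217.56905575 210.76954051]
```

View pics/j.png

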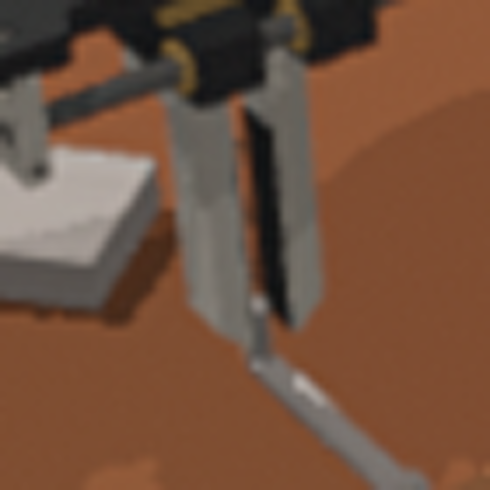

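Call:
move_arm(
  targets=[
    [[0, 0, 0, 0], [0, 0, 0, 0], [0, 0, 0, 0]],
  ],
  claw=0.95,
)

```text
time_s: 4.67
position: [475.9, 106.2, 109.8]
orientation: [3.141, -0.0, 1.429]
force: [0.6, 0.7, 0.6]
width: 0.064
gripper_force: 30.0
```

The tab is pinched at 30 N. I'll loosen to a cage and compute the arc.

Run:
```python
from h import *
s=monitor.observe();p=s["position"];y0=np.degrees(s["orientation"][2]);print(p,y0)
pv=np.array([465,28.]);a0=np.degrees(np.arctan2(*(p[:2]-pv)[::-1]));r=np.hypot(*(p[:2]-pv));print(a0,r)
for i in range(1,11):
    a=a0-4.4*i; q=pv+(r+.05*i)*np.array([np.cos(np.radians(a)),np.sin(np.radians(a))])
    print(go((*q,p[2]),y0-4.4*i,(p,y0)))
```

```text
[475.88849533 106.24896761 109.81700681] 81.9000070199558
82.07805156706833 79.00291299616593
[-0.0007  0.0243  0.      0.0489]
[-0.0032  0.0484  0.      0.0978]
[-0.0075  0.0723  0.      0.1467]
[-0.0137  0.0958  0.      0.1956]
[-0.0217  0.1188  0.      0.2444]
[-0.0314  0.1411  0.      0.2933]
[-0.0429  0.1627  0.      0.3422]
[-0.0559  0.1833  0.      0.3911]
[-0.0705  0.2028  0.      0.44  ]
[-0.0866  0.2212  0.      0.4889]
```

Call:
move_arm(
  targets=[
    [[-0.001, 0.024, 0, 0.049], [-0.003, 0.048, 0, 0.098], [-0.0075, 0.072, 0, 0.147], [-0.014, 0.096, 0, 0.196], [-0.022, 0.119, 0, 0.244], [-0.031, 0.141, 0, 0.293], [-0.043, 0.163, 0, 0.342], [-0.056, 0.183, 0, 0.391], [-0.0705, 0.203, 0, 0.44], [-0.0866, 0.221, 0, 0.489]],
  ],
  claw=0.78,
)

```text
time_s: 5.5
position: [527.4, 76.8, 109.6]
orientation: [-3.141, 0.0, 0.658]
force: [-0.3, 0.7, -0.5]
width: 0.11
gripper_force: 0.2
```

Run:
```python
from h import *
b=save("side","k.png",(205,165,305,255),6)
print([(round(r["score"],2),np.round(r["rect"])) for r in trace("side","hook_tab")])
s=monitor.observe();p=s["position"];y0=np.degrees(s["orientation"][2]);print(p,y0,s["force"],s["width"]*94,s["time_s"],s["q"])
pv=np.array([465,28.])
a0=np.degrees(np.arctan2(*(p[:2]-pv)[::-1]));r=np.hypot(*(p[:2]-pv));print(a0,r)
n=10;st=(a0+4.2)/9
for i in range(1,n+1):
    a=a0-st*i; q=pv+r*np.array([np.cos(np.radians(a)),np.sin(np.radians(a))])
    print(go((*q,p[2]),a0-st*min(i,9),(p,y0)))
```

```text
[(0.68, array([185., 254.,  22.,  30.])), (0.48, array([240., 211.,  14.,  34.])), (0.47, array([298., 268.,  51.,  10.]))]
[527.61929212  76.27097478 109.57295444] 37.73627493870591 [ 0.52361798 -0.93791308 -0.48961462] 10.423423581327658 5.6 [-0.88350756  0.34337997  0.75794607  2.02418378 -0.30258873  0.88621951
 -0.87280389]
37.62734542833126 79.06492744905078
[-0.0011  0.0256  0.      0.0528]
[-0.0042  0.0511  0.      0.1045]
[-0.0095  0.0762  0.      0.1561]
[-0.0167  0.1008  0.      0.2078]
[-0.0259  0.1247  0.      0.2594]
[-0.037   0.1478  0.      0.311 ]
[-0.0499  0.17    0.      0.3627]
[-0.0646  0.191   0.      0.4143]
[-0.081   0.2108  0.      0.466 ]
[-0.0989  0.2291  0.      0.466 ]
```

View pics/k.png

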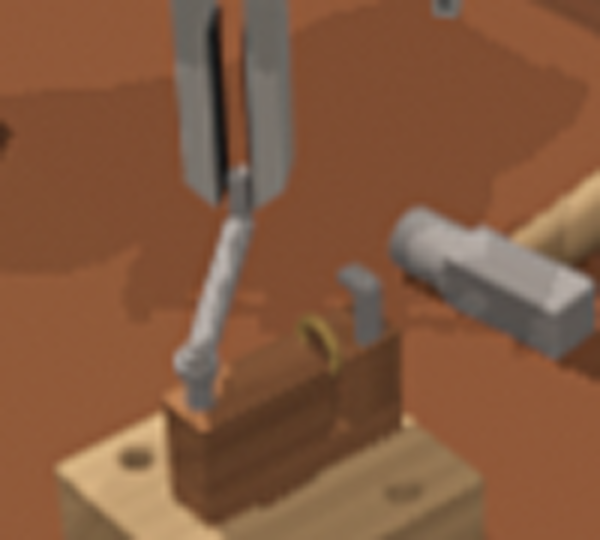

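The hook is half shut: the tab is caged between the fingertips at side (245,197), and the tips are above the bar. I'll finish the arc.

Call:
move_arm(
  targets=[
    [[-0.001, 0.026, 0, 0.053], [-0.004, 0.051, 0, 0.105], [-0.0095, 0.076, 0, 0.156], [-0.017, 0.101, 0, 0.208], [-0.026, 0.125, 0, 0.259], [-0.037, 0.148, 0, 0.311], [-0.05, 0.17, 0, 0.363], [-0.065, 0.191, 0, 0.414], [-0.081, 0.211, 0, 0.466], [-0.081, 0.211, 0, 0.466]],
  ],
)

```text
time_s: 6.43
position: [543.3, 22.1, 109.5]
orientation: [3.141, 0.0, -0.073]
force: [0.0, 0.1, -0.1]
width: 0.11
gripper_force: 0.2
```

Run:
```python
from h import *
s=monitor.observe();p=s["position"];print(p,np.degrees(s["orientation"]),s["force"],s["width"]*94,s["time_s"])
print(np.degrees(np.arctan2(p[1]-28,p[0]-465)))
```

```text
[543.32167692  22.06441774 109.49793865] [ 1.79978331e+02  2.22135663e-02 -4.19598248e+00] [ 0.01044918  0.07996682 -0.08533282] 10.327950507158803 6.4333
-4.333857376090444
```

Now I'll push on in small steps (tool +y is world −y), watching the force.

Call:
move_arm(
  targets=[
    [[0, 0.006, 0, 0], [0, 0.012, 0, 0], [0, 0.012, 0, 0]],
  ],
)

```text
time_s: 6.68
position: [543.4, 20.1, 109.6]
orientation: [-3.141, 0.0, -0.068]
force: [-0.8, 0.8, -0.7]
width: 0.108
gripper_force: 0.4
```

Call:
move_arm(
  targets=[
    [[0, 0.004, 0, 0], [0, 0.008, 0, 0], [0, 0.008, 0, 0]],
  ],
)

```text
time_s: 6.93
position: [543.3, 17.8, 109.6]
orientation: [-3.141, -0.0, -0.07]
force: [-0.3, 1.7, 1.0]
width: 0.112
gripper_force: 0.6
```

Call:
move_arm(
  targets=[
    [[0, 0.004, 0, 0], [0, 0.008, 0, 0], [0, 0.008, 0, 0]],
  ],
)

```text
time_s: 7.18
position: [543.3, 16.2, 109.6]
orientation: [-3.141, -0.0, -0.07]
force: [0.1, 4.9, 1.2]
width: 0.11
gripper_force: 2.4
```

Call:
move_arm(
  targets=[
    [[0, 0.004, 0, 0], [0, 0.008, 0, 0], [0, 0.008, 0, 0], [0, 0.008, 0, 0]],
  ],
)

```text
time_s: 7.52
position: [543.3, 15.1, 109.6]
orientation: [-3.14, -0.0, -0.07]
force: [0.6, 8.6, 1.8]
width: 0.11
gripper_force: 4.5
```

The end stop is reached at 8.6 N. I'll open, lift, and step aside for a check.

Call:
move_arm(
  targets=[
    [[0, -0.01, 0, 0], [0, -0.01, 0, 0], [0, -0.01, 0, 0], [0, -0.01, -0.12, 0], [0, -0.01, -0.24, 0], [0, -0.15, -0.3, 0], [0, -0.3, -0.3, 0], [0, -0.45, -0.3, 0], [0, -0.6, -0.3, 0], [0, -0.75, -0.3, 0]],
  ],
  claw=0.4,
)

```text
time_s: 8.35
position: [556.2, 202.3, 184.7]
orientation: [-3.141, -0.0, -0.071]
force: [1.2, -0.2, 0.2]
width: 0.298
gripper_force: 0.0
```

Call:
move_arm(
  targets=[
    [[0, -0.1, 0, 0], [0, -0.2, 0, 0], [0, -0.2, 0, 0]],
  ],
  claw=-1,
)

```text
time_s: 8.6
position: [559.4, 256.0, 183.8]
orientation: [3.141, 0.0, -0.065]
force: [-0.3, 0.4, -0.8]
width: 0.476
gripper_force: 0.0
```

Run:
```python
from h import *
a=capture("top")[:,:,::-1][200:275,220:300];b=capture("side")[:,:,::-1][190:290,225:325]
cv2.imwrite("pics/l.png",np.hstack([cv2.resize(x,(400,375 if i==0 else 400),interpolation=cv2.INTER_CUBIC)[:375] for i,x in enumerate((a,b))]))
s=monitor.observe();print(s["position"],s["time_s"],s["q"])
```

```text
[559.79421697 250.81940366 184.20184106] 8.7 [-1.22917502  0.46302363  0.9563228   1.78032447 -0.41661994  1.11772204
 -1.77505832]
```

View pics/l.png

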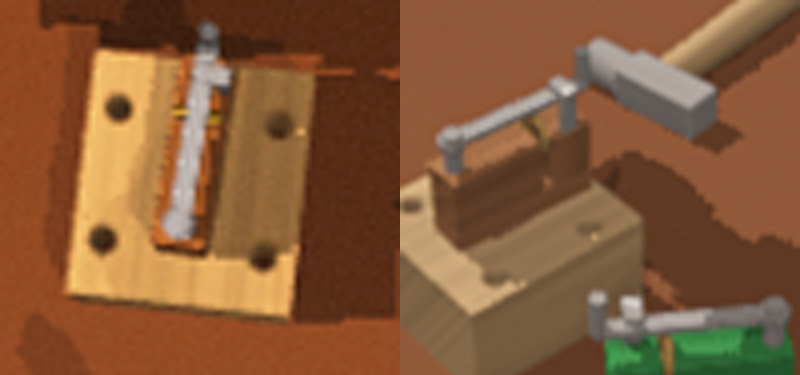

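The hook is shut: the bar lies along the head and under the lip, with the catch at top (263,215) and the tab at (262,207). Now the clamp's exact pose for the grip.

Run:
```python
from h import *
np.set_printoptions(precision=1,suppress=True)
f=lambda c,z:atz("top",(c[0]/5+220,c[1]/5+200),z)
p=f((180,222),127);t=f((208,33),142);print(p,t,np.degrees(np.arctan2(*(t-p)[1::-1])),np.hypot(*(t-p)[:2]))
C=[f(c,60) for c in((97,50),(316,57),(291,320),(66,293))];print(np.array(C),np.mean(C,0))
# hole centres z60
H=[f(c,60) for c in((118,108),(279,125),(263,257),(102,239))];print(np.mean(H,0),np.degrees(np.arctan2(*(H[0]-H[3])[1::-1])),np.degrees(np.arctan2(*(H[1]-H[2])[1::-1])))
u=(t-p)[:2];u/=np.hypot(*u);g=p[:2]+26*u;print("grip",g)
print(go((*g,184),-5.5))
```

```text
[465.6  28.1 127. ] [543.7  18.7 142. ] -6.91141177796541 78.72020953320515
[[549.5  70.8  60. ]
 [549.2 -28.5  60. ]
 [430.2 -20.3  60. ]
 [439.4  80.1  60. ]] [492.1  25.5  60. ]
[490.6  26.4  60. ] -4.632480695015106 -5.276306742154665
grip [491.4  25. ]
[-0.2  0.9  0.   0. ]
```

Call:
move_arm(
  targets=[
    [[-0.03, 0.15, 0, 0.01], [-0.07, 0.3, 0, 0.01], [-0.1, 0.45, 0, 0.015], [-0.13, 0.6, 0, 0.015], [-0.17, 0.75, 0, 0.018], [-0.2, 0.9, 0, 0.018], [-0.2, 0.9, 0, 0.018], [-0.2, 0.9, 0, 0.018]],
  ],
)

```text
time_s: 9.37
position: [493.3, 27.1, 184.8]
orientation: [-3.139, 0.0, -0.104]
force: [0.3, 1.9, -0.3]
width: 0.999
gripper_force: 0.0
```

Run:
```python
from h import *
s=monitor.observe();print(s["position"],np.degrees(s["orientation"]),s["width"],s["time_s"])
print(go((491.2,25.3,52),-5.7))
```

```text
[493.26037331  27.07036597 184.76267383] [-1.79876583e+02  9.09213396e-03 -5.97187913e+00] 0.9991769693682183 9.3667
[-0.0074  0.009   0.531  -0.003 ]
```

Call:
move_arm(
  targets=[
    [[-0.003, 0.003, 0.12, 0], [-0.003, 0.003, 0.24, 0], [-0.003, 0.003, 0.36, 0], [-0.003, 0.003, 0.44, 0], [-0.003, 0.003, 0.47, 0], [-0.003, 0.003, 0.47, 0], [-0.003, 0.003, 0.47, 0]],
  ],
)

```text
time_s: 9.95
position: [493.6, 28.9, 67.7]
orientation: [3.141, -0.0, -0.1]
force: [-0.1, -0.9, 0.7]
width: 0.995
gripper_force: 0.0
```

Run:
```python
from h import *
s=monitor.observe();print(s["position"],np.degrees(s["orientation"]),s["width"],s["time_s"],s["force"])
print(go((491.2,25.3,52),-5.7))
```

```text
[493.64571659  28.86113835  67.65583412] [ 1.79971525e+02 -7.52712288e-03 -5.70666763e+00] 0.9954797097101724 9.95 [-0.06060938 -0.88007543  0.65139977]
[-0.0083  0.0151  0.0626 -0.0001]
```

Call:
move_arm(
  targets=[
    [[-0.008, 0.015, 0.03, 0], [-0.008, 0.015, 0.06, 0], [-0.008, 0.015, 0.06, 0], [-0.008, 0.015, 0.06, 0]],
  ],
)

```text
time_s: 10.28
position: [490.8, 25.7, 52.1]
orientation: [-3.141, 0.0, -0.099]
force: [0.1, 0.2, -0.8]
width: 1.004
gripper_force: 0.0
```

Call:
move_arm(
  targets=[
    [[0, 0, 0, 0], [0, 0, 0, 0], [0, 0, 0, 0], [0, 0, 0, 0], [0, 0, 0, 0], [0, 0, 0, 0], [0, 0, 0, 0], [0, 0, 0, 0], [0, 0, 0, 0]],
  ],
  claw=0.8,
)

```text
time_s: 11.03
position: [490.9, 25.6, 52.1]
orientation: [3.142, 0.0, -0.099]
force: [-1.5, -0.4, 0.3]
width: 0.397
gripper_force: 0.0
```

Call:
move_arm(
  targets=[
    [[0, 0, 0, 0], [0, 0, 0, 0], [0, 0, 0, 0], [0, 0, 0, 0], [0, 0, 0, 0]],
  ],
  claw=1,
)

```text
time_s: 11.45
position: [490.9, 26.5, 52.1]
orientation: [-3.141, 0.0, -0.098]
force: [-1.0, 5.8, 1.0]
width: 0.253
gripper_force: 29.7
```

Run:
```python
from h import *
s=monitor.observe();print(s["position"],np.degrees(s["orientation"]),s["width"]*94,s["time_s"],s["force"],s["gripper_force"])
```

```text
[490.88394007  26.50199262  52.08462254] [-1.79949862e+02  1.80900698e-02 -5.63602306e+00] 23.751106097351837 11.45 [-0.99207174  5.75055918  0.99450033] 29.74022626876831
```

The head is gripped: width 23.8 mm at 30 N. I'll relax the side force by 1 mm, then draw it straight up.

Call:
move_arm(
  targets=[
    [[0, -0.005, 0, 0], [0, -0.005, -0.03, 0], [0, -0.005, -0.07, 0], [0, -0.005, -0.12, 0], [0, -0.005, -0.18, 0], [0, -0.005, -0.24, 0], [0, -0.005, -0.3, 0], [0, -0.005, -0.36, 0], [0, -0.005, -0.36, 0]],
  ],
)

```text
time_s: 12.2
position: [492.3, 26.6, 144.7]
orientation: [-3.14, -0.003, -0.1]
force: [1.2, 0.8, -2.6]
width: 0.257
gripper_force: 29.9
```

Run:
```python
from h import *
s=monitor.observe();print(s["position"],s["width"]*94,s["time_s"],s["force"],s["gripper_force"],s["q"])
capture("side");capture("top")
for n in("side","top"):
  for t in("clamp","catch","stand"):
    print(n,t,[(round(r["score"],2),np.round(r["rect"]).astype(int).tolist()) for r in trace(n,t)])
# expected head px for clamp axis points if held upright
p=s["position"]
u=np.array([np.cos(-.1),np.sin(-.1),0]);
for dz in(19+22,):
  g=p+[0,0,dz]
  for x,z in((0,0),(-11,-82),(-34,-32),(50,-32),(54,50)): print((x,z),proj("side",g+u*x+[0,0,z]))
b=save("side","m.png",(180,100,340,300))
```

```text
[492.2945955   26.55047367 144.71353449] 24.16819797250062 12.2 [ 1.22726766  0.78918939 -2.63810242] 29.89016979932785 [-1.09105279  0.27481644  1.07768424  2.08473346 -0.30138669  0.94316903
 -1.52023997]
side clamp [(0.92, [187, 266, 33, 55]), (0.7, [299, 290, 51, 52]), (0.68, [249, 205, 44, 59])]
side catch [(0.84, [298, 288, 50, 49]), (0.7, [250, 204, 43, 51]), (0.62, [185, 264, 29, 58])]
side stand [(0.73, [249, 255, 77, 65]), (0.53, [185, 187, 31, 28])]
top clamp [(0.71, [332, 246, 32, 36])]
top catch [(0.67, [331, 249, 30, 32])]
top stand []
(0, 0) [247.10281206 193.62112653]
(-11, -82) [244.53472765 228.96439295]
(-34, -32) [233.51568772 213.69999511]
(50, -32) [268.11330947 197.42385864]
(54, 50) [268.88017638 161.89045897]
```

The clamp is lifted free, with about 2.6 N of weight on the wrist. The tool can only turn about its own z, so I'll tip the clamp in the grip by leaning its stem on the fixed stand's top edge, from the free side at −y.

Run:
```python
from h import *
print(go((494,-46,150),84.3))
```

```text
[ 0.0416  0.2877 -0.0331 -1.    ]
```

Call:
move_arm(
  targets=[
    [[0, 0, -0.02, -0.07], [0, 0, -0.02, -0.14], [0.01, 0.05, -0.02, -0.21], [0.02, 0.1, -0.02, -0.28], [0.03, 0.15, -0.02, -0.35], [0.042, 0.2, -0.02, -0.42], [0.042, 0.25, -0.02, -0.49], [0.042, 0.288, -0.02, -0.56], [0.042, 0.288, -0.02, -0.63], [0.042, 0.288, -0.02, -0.7]],
  ],
)

```text
time_s: 13.48
position: [494.1, -46.7, 146.8]
orientation: [-3.141, 0.001, 1.004]
force: [0.3, 0.8, -4.5]
width: 0.254
gripper_force: 29.9
```

Call:
move_arm(
  targets=[
    [[0, 0, 0, -0.07], [0, 0, 0, -0.14], [0, 0, 0, -0.21], [0, 0, 0, -0.28], [0, 0, 0, -0.297], [0, 0, 0, -0.297], [0, 0, 0, -0.297]],
  ],
)

```text
time_s: 14.07
position: [494.2, -46.0, 146.9]
orientation: [-3.141, 0.0, 1.465]
force: [-0.5, 0.3, -2.9]
width: 0.251
gripper_force: 29.9
```

Run:
```python
from h import *
s=monitor.observe();print(s["position"],np.degrees(s["orientation"]),s["width"]*94,s["time_s"],s["force"],s["q"])
print(go((494,-46,81.4),84.5))
```

```text
[494.23853498 -46.04477291 146.88861245] [-1.79981449e+02  1.32030896e-02  8.39383502e+01] 23.624848880338586 14.0667 [-0.50190589  0.25213133 -2.87359265] [-0.68506389  0.19963048  0.74184302  2.06403221 -0.16685185  0.93652188
  0.04052004]
[ 1.00e-04 -9.00e-04  2.62e-01 -6.20e-03]
```

Call:
move_arm(
  targets=[
    [[0, 0, 0.06, 0], [0, 0, 0.12, 0], [0, 0, 0.18, 0], [0, 0, 0.23, 0], [0, 0, 0.262, 0], [0, 0, 0.262, 0], [0, 0, 0.262, 0]],
  ],
)

```text
time_s: 14.65
position: [494.2, -46.0, 81.6]
orientation: [-3.141, 0.001, 1.466]
force: [0.4, -0.0, -2.9]
width: 0.255
gripper_force: 29.9
```

Call:
move_arm(
  targets=[
    [[0.015, 0, 0, 0], [0.03, 0, 0, 0], [0.045, 0, 0, 0], [0.06, 0, 0, 0], [0.06, 0, 0, 0]],
  ],
)

```text
time_s: 15.07
position: [496.3, -30.4, 81.9]
orientation: [3.141, 0.0, 1.468]
force: [0.1, -2.6, -1.3]
width: 0.252
gripper_force: 30.0
```

Contact was felt at 2.6 N, about where expected. I'll keep leaning slowly.

Call:
move_arm(
  targets=[
    [[0.012, 0, 0, 0], [0.024, 0, 0, 0], [0.036, 0, 0, 0], [0.048, 0, 0, 0], [0.06, 0, 0, 0], [0.06, 0, 0, 0]],
  ],
)

```text
time_s: 15.57
position: [497.6, -15.9, 81.7]
orientation: [3.141, 0.0, 1.467]
force: [0.6, -3.7, -1.5]
width: 0.259
gripper_force: 30.0
```

Call:
move_arm(
  targets=[
    [[0.012, 0, 0, 0], [0.024, 0, 0, 0], [0.036, 0, 0, 0], [0.048, 0, 0, 0], [0.06, 0, 0, 0], [0.072, 0, 0, 0], [0.08, 0, 0, 0], [0.08, 0, 0, 0]],
  ],
)

```text
time_s: 16.23
position: [499.3, 3.8, 81.5]
orientation: [-3.141, 0.0, 1.467]
force: [-0.8, -4.6, -2.4]
width: 0.252
gripper_force: 30.0
```

Run:
```python
from h import *
s=monitor.observe();print(s["position"],np.degrees(s["orientation"]),s["width"]*94,s["time_s"],s["force"],s["gripper_force"])
b=save("side","n.png")
for t in("clamp","stand"):
    for r in trace("side",t):
        m=r["pixels"].astype(np.uint8);pts=np.argwhere(m)[:,::-1].astype(np.float32)
        print(t,round(r["score"],2),np.round(r["rect"]),np.round(cv2.minAreaRect(pts)[1:][0]),cv2.minAreaRect(pts)[2])
```

```text
[499.30681139   3.80526115  81.51784668] [-1.79978612e+02  2.23222083e-02  8.40592239e+01] 23.659795224375742 16.2333 [-0.82836473 -4.60479641 -2.40986159] 29.99887615442276
clamp 0.97 [186. 267.  30.  56.] [56. 28.] 90.0
clamp 0.88 [297. 290.  50.  52.] [49. 50.] 90.0
clamp 0.6 [259. 233.  41.  67.] [70. 31.] 71.56504821777344
stand 0.57 [248. 260.  71.  59.] [56. 68.] 59.74356460571289
```

Call:
move_arm(
  targets=[
    [[0.012, 0, 0, 0], [0.024, 0, 0, 0], [0.036, 0, 0, 0], [0.048, 0, 0, 0], [0.06, 0, 0, 0], [0.069, 0, 0, 0], [0.069, 0, 0, 0], [0.069, 0, 0, 0]],
  ],
)

```text
time_s: 17.05
position: [501.3, 21.1, 81.7]
orientation: [3.142, -0.0, 1.467]
force: [0.2, -2.2, -0.6]
width: 0.255
gripper_force: 30.0
```

Call:
move_arm(
  targets=[
    [[-0.005, 0, -0.03, 0], [-0.005, 0, -0.1, 0], [-0.005, 0, -0.2, 0], [-0.005, 0, -0.3, 0], [-0.005, 0, -0.4, 0], [-0.005, 0, -0.5, 0], [-0.005, 0, -0.58, 0], [-0.005, 0, -0.64, 0], [-0.005, 0, -0.64, 0], [-0.005, 0, -0.64, 0]],
  ],
)

```text
time_s: 17.88
position: [501.3, 20.1, 241.9]
orientation: [3.141, -0.001, 1.467]
force: [0.6, -0.4, -3.8]
width: 0.256
gripper_force: 30.0
```

Run:
```python
from h import *
s=monitor.observe();print(s["position"],np.degrees(s["orientation"]),s["width"]*94,s["time_s"],s["force"],s["gripper_force"])
b=save("side","o.png"); save("top","o2.png")
ms=[r for r in trace("side","clamp")]
for r in ms: print(round(r["score"],2),np.round(r["rect"]))
p=s["position"];a=np.radians(84.1);u=np.array([np.cos(a),np.sin(a),0]);v=np.array([-u[1],u[0],0]);w=np.array([0,0,1.])
boxes=[((-11,11),(-11,11),(0,50)),((-34,50),(-12,12),(50,95)),((-31,60),(-4,4),(109,114))]
def sil(th,dz,dx=0):
    m=np.zeros((420,560),np.uint8);t=np.radians(th);L=82
    for X,Y,Z in boxes:
        q=[]
        for x in X:
            for y in Y:
                for z in Z:
                    xr=x*np.cos(t)+(z-L)*np.sin(t);zr=-x*np.sin(t)+(z-L)*np.cos(t)
                    q.append(proj("side",p+u*(xr+dx)+v*y+w*(zr+dz)))
        cv2.fillConvexPoly(m,cv2.convexHull(np.array(q,np.float32)).round().astype(np.int32),1)
    return m.astype(bool)
for r in ms:
    best=[]
    for th in range(-20,81,5):
        for dz in range(25,60,4):
            k=sil(th,dz);best.append((round((k&r["pixels"]).sum()/(k|r["pixels"]).sum(),3),th,dz))
    print(sorted(best)[::-1][:5])
```

```text
[501.34737546  20.13673103 241.94884005] [ 1.79941343e+02 -8.46653216e-02  8.40685732e+01] 24.104871785549182 17.8833 [ 0.57399009 -0.43721662 -3.8221744 ] 29.999053180217743
0.97 [298. 290.  51.  51.]
0.78 [252. 163.  50.  71.]
0.64 [185. 268.  34.  56.]Traceback (most recent call last):
  File "<stdin>", line 23, in <module>
  File "<stdin>", line 16, in sil
  File "h.py", line 16, in proj
    c,T=cal(n); p=np.linalg.inv(T)@np.r_[P,1]; s=p[:2]/p[2]; s=s*(1+c["k1"]*(s@s))
        ~~~^^^
  File "h.py", line 4, in cal
    c=get_calibration(n); return c,np.array(c["T"],float)
ValueError: time passes only in moves, steps and waits
```

```bash
sed -i 's/^def cal(n):/import functools\n@functools.lru_cache(None)\ndef cal(n):/' h.py
cat > fit.py <<'E'
from h import *
s=monitor.observe();im=save("side","p%d.png"%int(s["time_s"]*100));print(s["time_s"],s["position"],s["force"])
p=s["position"];a=s["orientation"][2];u=np.array([np.cos(a),np.sin(a),0]);v=np.array([-u[1],u[0],0]);w=np.array([0,0,1.])
B=[((-11,11),(-11,11),(0,50)),((-34,50),(-12,12),(50,95)),((-31,60),(-4,4),(109,114))]
def sil(th,dz):
    m=np.zeros((420,560),np.uint8);t=np.radians(th);L=82
    for X,Y,Z in B:
        q=[proj("side",p+u*(x*np.cos(t)+(z-L)*np.sin(t))+v*y+w*(-x*np.sin(t)+(z-L)*np.cos(t)+dz)) for x in X for y in Y for z in Z]
        cv2.fillConvexPoly(m,cv2.convexHull(np.array(q,np.float32)).round().astype(np.int32),1)
    return m.astype(bool)
for r in trace("side","clamp"):
    R=r["rect"]
    if abs(R[0]-proj("side",p+[0,0,40])[0])>25: continue
    b=[]
    for th in range(-20,81,3):
        for dz in range(25,60,4):
            k=sil(th,dz);b.append((round((k&r["pixels"]).sum()/(k|r["pixels"]).sum(),3),th,dz))
    print(np.round(R),sorted(b)[::-1][:6])
    rows,cols=np.nonzero(r["pixels"]);
    x0,x1,y0,y1=cols.min()-6,cols.max()+7,rows.min()-6,rows.max()+7
    hsv=cv2.cvtColor(im,cv2.COLOR_BGR2HSV)
    for y in range(y0,y1,2):
        print(y,"".join("#" if r["pixels"][y,x] and hsv[y,x,1]>90 else "+" if r["pixels"][y,x] else "." for x in range(x0,x1)))
E
python3 fit.py
```

```text
18.0333 [500.53087973  19.81908246 240.56019154] [ 0.47876783 -0.46081789 -4.15828003]
[252. 164.  50.  69.] [(np.float64(0.658), 43, 33), (np.float64(0.657), 40, 37), (np.float64(0.653), 46, 33), (np.float64(0.648), 43, 37), (np.float64(0.644), 49, 33), (np.float64(0.642), 40, 33)]
125 ............................................................
127 ............................................................
129 ............................................................
131 ..............................+++...........................
133 ...........................#++++++..........................
135 ......++++................+++++++++.........................
137 .......++++.............+++++++++++.........................
139 .......#++++.................#++++++........................
141 ........#+++..................++++++++......................
143 .........#++...................++++########.................
145 ..........................#.################................
147 ........................#####################...............
149 ........................########
[... 1083 characters left out ...]
.......................##################.........
185 ..................................##################........
187 ...................................##################.......
189 ....................................##################......
191 .....................................#################......
193 ......................................###############.......
195 .......................................##########...........
197 ..........................................#.................
199 ............................................................
201 ............................................................
203 ............................................................
```

Run:
```python
from h import *
s=monitor.observe();p=s["position"];a=s["orientation"][2];u=np.array([np.cos(a),np.sin(a),0]);v=np.array([-u[1],u[0],0]);w=np.array([0,0,1.])
for r in trace("side","clamp"):
    if abs(r["rect"][0]-252)<12:
        c=np.nonzero(r["pixels"])[1].min()-6
for th in(35,40,45,50):
    t=np.radians(th)
    f=lambda x,y,z:proj("side",p+u*(x*np.cos(t)+(z-82)*np.sin(t))+v*y+w*(-x*np.sin(t)+(z-82)*np.cos(t)+40))
    d=f(11,11,0)-f(11,11,50);e=f(0,0,95)-f(50,0,95)
    print(th,"stem slope",d[0]/d[1],"head",e[0]/e[1],"tab",f(54,0,132)-[c,0],f(54,0,114)-[c,0],"open.15 tab",f(53,12,132)-[c,0],"pivot",f(-26,0,117)-[c,0],"foot",f(0,0,0)-[c,0])
```

```text
35 stem slope 0.3972841863763396 head -2.4701131160391223 tab [  3.95403448 130.73073169] [  7.48962043 139.62073822] open.15 tab [ -1.14216793 132.58684468] pivot [ 26.13086283 129.37589115] foot [ 43.32246327 192.5166949 ]
40 stem slope 0.4456696752779529 head -1.584353958211253 tab [  4.0015246  133.59149242] [  7.85938922 142.25482441] open.15 tab [ -1.09061218 135.41720662] pivot [ 24.87049989 128.61273003] foot [ 45.17090791 191.96738365]
45 stem slope 0.4963792056006983 head -1.1109802117503988 tab [  4.2128317  136.55185179] [  8.36374772 144.93519463] open.15 tab [ -0.87754642 138.34978982] pivot [ 23.63198375 128.0244856 ] foot [ 46.90373966 191.09366795]
50 stem slope 0.5504137487513453 head -0.8127062654804819 tab [  4.58478157 139.59166661] [  8.99848527 147.64420361] open.15 tab [ -0.50614161 141.36456052] pivot [ 22.42517419 127.61431553] foot [ 48.50524651 189.89554506]
```

```bash
cat > fit2.py <<'E'
from h import *
np.set_printoptions(precision=2,suppress=True)
s=monitor.observe();im=capture("side")[:,:,::-1].copy();p=s["position"];a=s["orientation"][2];u=np.array([np.cos(a),np.sin(a),0]);v=np.array([-u[1],u[0],0]);w=np.array([0,0,1.])
r=min(trace("side","clamp"),key=lambda r:abs(r["rect"][0]-252)+abs(r["rect"][1]-164))
sat=cv2.cvtColor(im,cv2.COLOR_BGR2HSV)[...,1]; grey=cv2.dilate((sat<85).astype(np.uint8),np.ones((3,3)))>0
wood=r["pixels"]&~grey; K=4
B=[((-11,11),(-11,11),(0,50)),((-34,50),(-12,12),(50,95))]
def sil(th,dx,dz):
    m=np.zeros((420,560),np.uint8);t=np.radians(th)
    for X,Y,Z in B:
        q=np.array([proj("side",p+u*(x*np.cos(t)+(z-82)*np.sin(t)+dx)+v*y+w*(-x*np.sin(t)+(z-82)*np.cos(t)+dz)) for x in X for y in Y for z in Z],np.float32)
        cv2.fillConvexPoly(m,(cv2.convexHull(q)*16).round().astype(np.int32),1,shift=4)
    return (m>0)&~grey
o=[]
for th in range(28,61,2):
    b=max((((k:=sil(th,dx,dz))&wood).sum()/(k|wood).sum(),dx,dz) for dx in range(-10,11,4) for dz in range(28,50,3))
    o.append((round(b[0],3),th,b[1],b[2]))
print(*sorted(o)[::-1][:8],sep="\n")
R,C=np.nonzero(wood)
L=[(y,C[R==y].min(),C[R==y].max()) for y in range(178,191)];L=np.array(L)
print("stem slopes",np.polyfit(L[:,0],L[:,1],1)[0],np.polyfit(L[:,0],L[:,2],1)[0])
E
python3 fit2.py
```

```text
(np.float64(0.88), 36, -6, 40)
(np.float64(0.878), 38, -6, 40)
(np.float64(0.872), 34, -6, 40)
(np.float64(0.872), 32, -10, 40)
(np.float64(0.869), 40, -6, 40)
(np.float64(0.862), 42, -6, 37)
(np.float64(0.857), 30, -10, 43)
(np.float64(0.848), 44, -6, 37)
stem slopes 0.3626373626373623 0.3296703296703364
```

The fit gives a tilt of about 37–40°, a little short. I'll lean it against the edge once more for a few degrees.

Call:
move_arm(
  targets=[
    [[-0.08, 0, 0, 0], [-0.08, 0, 0.1, 0], [-0.08, 0, 0.2, 0], [-0.08, 0, 0.3, 0], [-0.08, 0, 0.4, 0], [-0.08, 0, 0.5, 0], [-0.08, 0, 0.58, 0], [-0.08, 0, 0.63, 0], [-0.08, 0, 0.65, 0], [-0.08, 0, 0.65, 0]],
  ],
)

```text
time_s: 19.12
position: [498.4, -0.4, 78.1]
orientation: [-3.14, 0.001, 1.467]
force: [-0.6, 0.1, -2.5]
width: 0.252
gripper_force: 30.0
```

Run:
```python
from h import *
s=monitor.observe();p=s["position"];print(p,s["force"],"X",(p[0]-490.5)*.09+(p[1]-26.3)*.996+50)
```

```text
[ 4.98445110e+02 -3.57457012e-01  7.81196214e+01] [-0.60511165  0.07250875 -2.50100782] X 24.164232679131803
```

Call:
move_arm(
  targets=[
    [[0.02, 0, 0, 0], [0.04, 0, 0, 0], [0.055, 0, 0, 0], [0.07, 0, 0, 0], [0.082, 0, 0, 0], [0.094, 0, 0, 0], [0.094, 0, 0, 0]],
  ],
)

```text
time_s: 19.7
position: [501.7, 23.6, 79.3]
orientation: [3.141, 0.0, 1.467]
force: [0.1, -2.4, 0.9]
width: 0.254
gripper_force: 30.0
```

Call:
move_arm(
  targets=[
    [[0.01, 0, 0, 0], [0.02, 0, 0, 0], [0.02, 0, 0, 0]],
  ],
)

```text
time_s: 19.95
position: [502.1, 28.3, 79.1]
orientation: [3.142, 0.0, 1.467]
force: [-1.0, -2.8, -0.7]
width: 0.249
gripper_force: 30.0
```

Now I'll lift and measure again.

Call:
move_arm(
  targets=[
    [[0, 0, -0.03, 0], [0, 0, -0.1, 0], [0, 0, -0.2, 0], [0, 0, -0.3, 0], [0, 0, -0.4, 0], [0, 0, -0.5, 0], [0, 0, -0.58, 0], [0, 0, -0.64, 0], [0, 0, -0.65, 0], [0, 0, -0.65, 0]],
  ],
)

```text
time_s: 20.78
position: [502.4, 28.6, 242.3]
orientation: [3.14, -0.002, 1.467]
force: [0.1, 0.4, -3.5]
width: 0.252
gripper_force: 30.0
```

Call:
move_arm(
  targets=[
    [[0, 0, 0, 0], [0, 0, 0, 0], [0, 0, 0, 0], [0, 0, 0, 0]],
  ],
)

```text
time_s: 21.12
position: [501.7, 28.2, 240.9]
orientation: [-3.14, 0.001, 1.467]
force: [1.0, 0.4, -3.5]
width: 0.257
gripper_force: 30.0
```

```bash
python3 fit2.py; python3 fit.py
```

```text
(np.float64(0.94), 40, -10, 40)
(np.float64(0.929), 42, -10, 40)
(np.float64(0.923), 38, -10, 40)
(np.float64(0.916), 44, -10, 40)
(np.float64(0.896), 36, -10, 40)
(np.float64(0.891), 46, -10, 37)
(np.float64(0.875), 48, -6, 37)
(np.float64(0.87), 34, -10, 43)
stem slopes 0.41758241758242237 0.3516483516483514
21.2167 [501.87661442  28.17793774 241.15273408] [-0.2623145   0.96283807 -2.2218711 ]
[252. 160.  48.  72.] [(np.float64(0.677), 49, 37), (np.float64(0.677), 46, 37), (np.float64(0.673), 46, 41), (np.float64(0.67), 49, 41), (np.float64(0.663), 52, 37), (np.float64(0.663), 43, 37)]
122 .............................................................
124 .............................................................
126 .............................................................
128 ...........................##+++.............................
130 .........................#++++++++...........................
132 ........................#++++++++++..........................
134 ......++++#............++++++++++++..........................
136 ......#+++++............++###++++++++..
[... 1434 characters left out ...]
..............#################.........
182 ....................................#################........
184 ....................................##################.......
186 .....................................##################......
188 ......................................#################......
190 ......................................################.......
192 .......................................###########...........
194 .........................................#####...............
196 .............................................................
198 .............................................................
200 .............................................................
```

```bash
sed -i 's/range(28,61,2)/range(34,54,2)/;s/range(-10,11,4)/range(-20,1,2)/;s/range(28,50,3)/range(34,47,2)/' fit2.py; python3 fit2.py
```

```text
(np.float64(0.935), 40, -10, 40)
(np.float64(0.926), 38, -12, 42)
(np.float64(0.922), 42, -10, 40)
(np.float64(0.913), 44, -10, 40)
(np.float64(0.91), 36, -14, 44)
(np.float64(0.897), 46, -10, 40)
(np.float64(0.891), 34, -14, 44)
(np.float64(0.878), 48, -10, 38)
stem slopes 0.3956043956043979 0.32417582417582635
```

About 41° now. One last nudge for about 4° more.

Call:
move_arm(
  targets=[
    [[-0.08, 0, 0, 0], [-0.08, 0, 0.1, 0], [-0.08, 0, 0.2, 0], [-0.08, 0, 0.3, 0], [-0.08, 0, 0.4, 0], [-0.08, 0, 0.5, 0], [-0.08, 0, 0.58, 0], [-0.08, 0, 0.63, 0], [-0.08, 0, 0.662, 0], [-0.08, 0, 0.662, 0]],
  ],
)

```text
time_s: 22.25
position: [499.3, 8.2, 74.9]
orientation: [-3.14, 0.001, 1.467]
force: [-0.1, 1.2, -3.7]
width: 0.252
gripper_force: 30.0
```

Call:
move_arm(
  targets=[
    [[0.02, 0, 0, 0], [0.035, 0, 0, 0], [0.05, 0, 0, 0], [0.062, 0, 0, 0], [0.074, 0, 0, 0], [0.086, 0, 0, 0], [0.098, 0, 0, 0], [0.098, 0, 0, 0], [0.098, 0, 0, 0]],
  ],
)

```text
time_s: 23.0
position: [502.7, 32.9, 76.3]
orientation: [3.141, -0.0, 1.467]
force: [-0.1, -1.1, 1.4]
width: 0.253
gripper_force: 30.0
```

Call:
move_arm(
  targets=[
    [[0, 0, -0.03, 0], [0, 0, -0.1, 0], [0, 0, -0.2, 0], [0, 0, -0.3, 0], [0, 0, -0.4, 0], [0, 0, -0.5, 0], [0, 0, -0.58, 0], [0, 0, -0.64, 0], [0, 0, -0.66, 0], [0, 0, -0.66, 0]],
  ],
)

```text
time_s: 23.83
position: [503.0, 33.0, 242.2]
orientation: [3.14, -0.002, 1.467]
force: [-0.5, -0.1, -3.6]
width: 0.253
gripper_force: 30.0
```

Call:
move_arm(
  targets=[
    [[0, 0, 0, 0], [0, 0, 0, 0], [0, 0, 0, 0], [0, 0, 0, 0]],
  ],
)

```text
time_s: 24.17
position: [502.1, 32.6, 240.4]
orientation: [-3.14, 0.001, 1.467]
force: [-0.3, -0.5, -3.7]
width: 0.251
gripper_force: 30.0
```

```bash
python3 fit2.py; python3 fit.py|head -14
python3 - <<'E'
from h import *
capture("top")
for t in("jar","bench_block","hammer"): print(t,[(round(r["score"],2),np.round(r["rect"]).tolist()) for r in trace("top",t)])
E
```

```text
(np.float64(0.941), 40, -12, 42)
(np.float64(0.94), 42, -12, 40)
(np.float64(0.937), 44, -10, 40)
(np.float64(0.926), 38, -14, 44)
(np.float64(0.925), 46, -10, 40)
(np.float64(0.912), 36, -14, 44)
(np.float64(0.905), 48, -10, 40)
(np.float64(0.89), 34, -14, 44)
stem slopes 0.49450549450549613 0.09890109890110453
24.2667 [502.33817935  32.63727703 240.62799579] [-0.13576642 -0.64324439 -2.97349592]
[253. 159.  51.  69.] [(np.float64(0.643), 52, 41), (np.float64(0.635), 52, 45), (np.float64(0.633), 49, 45), (np.float64(0.632), 55, 41), (np.float64(0.632), 52, 37), (np.float64(0.628), 49, 41)]
121 ..............................................................
123 ..............................................................
125 ..............................................................
127 ...........................++++...............................
129 .........................+++++++..............................
131 ........................+++++++++.............................
133 ......................++++++++++++............................
135 .......+++............++++##++++++++..........................
137 ......#++++.................#++++++#####......................
139 ......##+++.................##############....................
141 .......##+++..............################....................
143 .........#++...........####################...................
jar [(0.79, [408.0, 249.0, 34.0, 28.0])]
bench_block [(0.58, [123.0, 208.0, 42.0, 44.0])]
hammer [(0.57, [231.0, 98.0, 17.0, 28.0])]
```

The tilt is now about 43°, with the tab-to-pivot offset matching a shut hook. The lowest point is over 20 cm up, and the jar and block show no shift in the top view. The hammer is partly hidden there, but nothing went near it.

```bash
python3 -c "
from rig import finish_job;print(finish_job())"
```

```text
the job is handed in; nothing more can be done
None
```

I handed the job in: the hook was swung shut under its catch in the stand, and the clamp was then drawn straight up and is held still, tipped about 43° (camera estimate), with its lowest point about 20 cm above the bench.

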